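# Find the full-depth airless bottle with the depth gauge

## Robot

A 7-joint arm with a two-finger parallel gripper is mounted at the origin on the work surface. World frame = base frame: x ahead of the robot, y to its left, z up, the work surface at z = 0. Lengths are in m, angles in rad, forces in N, time in s.
With the tool pointing down it reaches from about 0.425 to 0.925 m from the base axis. Payload 6.8 kg.
Tool frame: the origin (TCP) lies on the mounting face of the last link; the fingertips stand 173 mm ahead of it and the grasp point (between the pads) lies 155 mm ahead of it; z points along the fingers, y is the line along which they close (so a half turn about z gives the same grasp; the last joint's range is limited). The gripper opens to 85 mm and grips with 20 to 120 N. Pads are 22 mm wide; open, the fingers measure 114 mm over their backs; the gripper's body (76 mm by 85 mm) begins 54 mm behind the grasp point. The pads swing forward as they close: fully open they stand 13 mm farther back than shut.
Start: joints at [1.183, 0.477, 0.022, 1.555, -0.011, 1.109, -0.083], TCP at [0.186, -0.649, 0.405] pointing down, gripper open.
Joint ranges: [-2.96, 2.96], [-0.34, 2.1], [-1.41, 1.46], [0.24, 2.44], [-1.37, 4.51], [0.17, 1.92], [-2.96, 2.96]. Speed limits (rad/s): [2.39, 2.39, 3.14, 3.14, 3.14, 3.14, 3.14].

## Interface

Orientations are given as a unit quaternion [w, x, y, z].
In Python, from station import bot gives the robot as it stands. The module is installed in compiled form; this text tells all that it offers.
- The arm moves only by the shell command python3 -m pendant 'ROWS' [FORCE]. ROWS is JSON, a list of rows, each a list of 5 numbers: the finger opening in m, from 0 to 0.0854, then the shift along the tool's x, y, z in m, then the turn about the tool's z in degrees. In form: [[jaw, x, y, z, yaw], ...]. A call has 1 to 12 rows; each row shifts and turns the commanded pose from where the row before left it, along the tool's axes as they then stand; what a row does not reach is not made up. A row lasts 1/12 s, in which the tool goes at most 41.7 mm and 7.16 degrees, less where a joint would pass 70% of its speed; a pose out of reach is approached as far as the arm can. A call with a gripper value outside its range is refused whole. The fingers move at their own pace and stop on an object; FORCE is the grip in N (left out, the last holds). Time passes only in rows, so rows that do not move let the fingers close. It gives the time, the measured TCP pose, the force, the opening and the grip force at its end, in the units of the state.
- bot.get_obs(): the state, without advancing time (a new reading comes with each control period).
- bot.read_camera(name): name is "side" or "top" or "wrist"; returns (picture, depth): 400x640x3 uint8, blue, green, red; 400x640 float32, m along the optical axis (not along the pixel's ray), 0 where there is no reading.
- bot.camera_model(name): a dict with "intrinsics" (3x3 intrinsics, pixels), "R" (3x3) and "t" (3): a world point X has camera coordinates R X + t. Camera axes: x right, y down, z forward; pixel columns grow to the right and rows downward; lengths in m; the calibration is good to about 2 mm. A picture is of the moment at which its call begins: read the wrist's pose just before it. camera_model takes no time and is no camera call; for the wrist camera it gives the pose at the moment of the call.
- bot.hand_in(): hands the job in; it is judged then, once.
Trained networks look in the newest picture that a camera, given by its name, has taken for a name from the list of things; names that differ only in an ending like _2 or _b are one class to them, and where a whole thing is asked for, a point or a joint stands for the part that bears it (a point fixed in the world has none). Each returns a list of dicts, best first, with "score" (0 to 1); they miss things now and then, are a little off and sometimes report something else, mostly with a low value. They report only what shows in the picture. A call takes as long as a camera call. They do not tell look-alikes from the thing itself.
- bot.boxes_of(name, camera): "at" ([column, row] in pixels, amid what is visible of it).
- bot.trace(name, camera): "mask" (400x640 bool, what is visible of it) and "at" ([column, row] in pixels, amid what is visible of it).
- bot.pinpoint(name, camera): "at" ([column, row] in pixels: a listed point, or the origin of a listed thing).
The state is a dict: "t": time; "q": joint angles; "joint_vel": joint speeds; "joint_torque": joint torques, N m; "eef_pos": TCP position; "tool_rot": TCP orientation; "contact_force": force on the tool from outside, world axes, zero at the start; "torque": the same for the moment, N m; "gripper_width": opening from 0.0 (shut) to 1.0 (fully open); "grasp_force": force on a finger pad.
Only numpy, scipy, OpenCV 4.12 (cv2) and the standard library are available. Lean on these libraries where they do the work, as an engineer would, in place of code of your own. Each camera call takes 0.05 s, during which the arm holds its last target. There are 200 camera calls.

## Task

One of the three open bottles in the white tray has its full depth; the other two were moulded short. Take the depth gauge from its stand and press its rod down into a bottle, gently and never so hard that the handle's spring cushion is run to its stop, until the piston inside bottoms; if the groove on the rod then still stands clear above the rim, the bottle is short, so try another. Leave the gauge standing, let go, in the bottle where the groove comes level with the rim, and leave the loose things on the bench where they are.

Things in the scene. Friction and masses are not known exactly. Their poses are not given: they have to be found in the camera images.
- gauge: Depth gauge, 145 mm tall, 140 g: a black round grip, 26 mm diameter, 95 to 145 mm above the origin, sprung on a steel rod of 19 mm diameter that points down. It starts upright in the stand. Origin on the axis at the rod's tip (cushion relaxed); z runs up along the rod from tip to grip. Grasp the grip across its diameter about 122 mm above the origin
- rod_tip (a point): centre of the rod's flat lower end (11 mm across; the nose widens to 19 mm over the first 6 mm). z up along the rod
- rod_mark (a point): the mark: a 3 mm wide turned groove round the rod, 75 mm above its tip, 20 mm below the grip; this point is at the groove's mid-height on the axis. Tip and mark are both on the rod, so pressing the cushion does not change the 75 mm
- rod (a joint): spring cushion between grip and rod, in m: 0 relaxed, grows as the rod is pushed up into the grip, stop at 0.010. 2.2 N per mm, no preload (22 N at the stop). Run to its stop means above 0.0095
- stand: aluminium block 70 x 70 x 55 mm, fixed, with an upright hole 20.5 mm wide and 45 mm deep that holds the gauge. Origin under its centre
- tray: white tray, 85 x 215 mm, fixed, with three identical open round grey bottles (40 mm diameter, rims 110 mm above the bench, bores 21.5 mm wide) fixed upright in a row along its y axis, 60 mm apart. Origin under its centre. Which bottle is the full-depth one changes from start to start and cannot be seen
- rim_left (a point): centre of the mouth, at rim height, of the bottle at the tray's +y end. z up. In each bore a white piston starts with its top 12 to 30 mm below the rim. It slides down only under a push of 5 to 9 N, does not come back, and stops firmly
- rim_middle (a point): the same for the middle bottle. Piston stop in the full-depth bottle: 75 mm below the rim (groove level with the rim); in the two short ones at least 10 mm higher (groove 10 mm or more above the rim)
- rim_right (a point): the same for the bottle at the tray's -y end
- vial_a: loose capped grey bottle, 33 mm diameter, 82 mm tall, a bystander. Origin under its centre
- vial_b: another loose capped bottle like vial_a, a bystander
- tape: loose roll of clear tape lying flat, 90 mm diameter, 24 mm high, a bystander. Origin under its centre
Things that resemble listed ones, but are neither listed nor needed, are in the scene too. There is more than one size of the tray; the one meant has the size given above. What is shaped like the gauge but yellow is not meant.

How it is judged:
At the end, for the whole second after the job is handed in: The gauge stands released and at rest, upright within 0.1 rad, in a bottle with its groove level with that bottle's rim within 2.5 mm and centred within 4 mm (only possible in the full-depth bottle), cushion relaxed (under 2 mm); vials and tape within 30 mm of where they started (((horizontal distance between rod_mark and rim_left below 0.004 m and z of rod_mark in the frame of rim_left between -0.0025 and 0.0025 m) or (horizontal distance between rod_mark and rim_middle below 0.004 m and z of rod_mark in the frame of rim_middle between -0.0025 and 0.0025 m) or (horizontal distance between rod_mark and rim_right below 0.004 m and z of rod_mark in the frame of rim_right between -0.0025 and 0.0025 m)) and angle between rod_mark's own z axis and vertical below 0.1 rad and linear speed of gauge below 0.02 m/s and value of joint rod below 0.002 m and distance of each of vial_a, vial_b, tape from where it was at the start of the episode below 0.03 m); the robot touches nothing.
It fails at once if the gauge's spring cushion is run to its stop (above 9.5 mm) (value of joint rod above 0.0095 m).
It fails at once if a loose bystander is shoved away (more than 30 mm) (distance of any of vial_a, vial_b, tape from where it was at the start of the episode above 0.03 m).
It also fails if it takes over 61 s, if anything falls off the work surface, if the arm or the gripper's body presses on something with over 40 N, if the wrist force passes 120 N, or if a joint passes its speed limit or range.

## Working session

There is one attempt and no reset: what is moved stays moved. The work goes in short steps, Python scripts to look and compute and a shell command to move; the robot and the scene stay as the last step left them, time stands still between calls to the robot, and variables do not carry over. Pictures are saved under pics/ and viewed, at most 10 in all, crops included, and the job is handed in when it is done.

```bash
mkdir -p pics; cat > h.py <<'E'
import numpy as np, cv2
from station import bot
def cam(n):
    m=bot.camera_model(n); return np.array(m["intrinsics"]),np.array(m["R"]),np.array(m["t"])
def pix2w(c,uv,d):
    K,R,t=c; p=np.linalg.inv(K)@np.array([uv[0],uv[1],1.])*d; return R.T@(p-t)
def onplane(c,uv,z):
    K,R,t=c; o=-R.T@t; r=R.T@np.linalg.inv(K)@np.array([uv[0],uv[1],1.]); return o+r*(z-o[2])/r[2]
def tri(cs,uvs):
    A=[];b=[]
    for c,uv in zip(cs,uvs):
        K,R,t=c; o=-R.T@t; r=R.T@np.linalg.inv(K)@np.array([uv[0],uv[1],1.]); r/=np.linalg.norm(r)
        P=np.eye(3)-np.outer(r,r); A.append(P); b.append(P@o)
    return np.linalg.lstsq(np.vstack(A),np.hstack(b),rcond=None)[0]
E
python3 - <<'E'
from h import *
np.set_printoptions(precision=4,suppress=True)
o=bot.get_obs(); print(o["t"],o["eef_pos"],o["tool_rot"],o["gripper_width"],o["contact_force"])
ims=[]
for n in("top","side"):
    im,d=bot.read_camera(n); c=cam(n); cv2.imwrite(f"pics/{n}0.png",im); np.save(f"{n}d.npy",d)
    for k in("gauge","rod_mark","stand","tray","rim_left","rim_middle","rim_right","vial_a","tape"):
        for r in bot.pinpoint(k,n)[:4]:
            u,v=r["at"]; dd=d[int(np.clip(v,0,399)),int(np.clip(u,0,639))]
            print(n,k,round(r["score"],2),np.round([u,v]),pix2w(c,(u,v),dd))
E
```

```text
0.0 [ 0.1863 -0.6485  0.4037] [-0.0009  0.9902  0.1395 -0.0002] 0.9984763608806884 [-0.0113  0.8829  0.2284]
top gauge 0.62 [232. 192.] [ 0.5477  0.137  -0.0011]
top gauge 0.56 [220. 229.] [0.4406 0.1494 0.0914]
top rod_mark 0.51 [214. 229.] [0.439  0.1485 0.1546]
top rod_mark 0.46 [220. 186.] [0.5472 0.1399 0.131 ]
top stand 0.67 [225. 231.] [0.4357 0.1454 0.0547]
top tray 0.91 [310. 137.] [ 0.6825 -0.087   0.0805]
top tray 0.58 [320. 208.] [ 0.4958 -0.1125  0.0226]
top rim_left 0.89 [294. 136.] [ 0.695  -0.0443  0.0508]
top rim_left 0.87 [358. 299.] [ 0.2508 -0.208   0.0462]
top rim_left 0.59 [297. 198.] [ 0.5205 -0.05    0.079 ]
top rim_middle 0.82 [324. 196.] [ 0.5238 -0.1218  0.0781]
top rim_middle 0.56 [394. 290.] [ 0.2798 -0.2945  0.111 ]
top rim_middle 0.56 [310. 136.] [ 0.7014 -0.0859  0.0274]
top rim_right 0.97 [421. 285.] [ 0.2887 -0.3686  0.0821]
top rim_right 0.72 [350. 197.] [ 0.5183 -0.1885  0.1031]
top rim_right 0.61 [325. 130.] [ 0.7067 -0.129   0.0639]
top vial_a 0.61 [262. 128.] [0.7187 0.0446 0.0524]
top vial_a 0.49 [198. 147.] [0.6771 0.2327 0.0131]
top tape 0.93
[... 550 characters left out ...]
0.4164 0.1773 0.0429]
side rim_left 0.56 [470. 210.] [ 0.2722 -0.2191  0.1279]
side rim_middle 0.89 [482. 191.] [ 0.2875 -0.2942  0.1332]
side rim_middle 0.72 [270. 180.] [ 0.7019 -0.0882  0.0785]
side rim_middle 0.61 [340. 191.] [ 0.5177 -0.1307  0.1049]
side rim_middle 0.28 [315. 201.] [ 0.5266 -0.0659  0.1057]
side rim_right 0.97 [355. 181.] [ 0.5202 -0.1832  0.1094]
side rim_right 0.84 [284. 173.] [ 0.7035 -0.1346  0.0788]
side rim_right 0.59 [490. 174.] [ 0.307  -0.3687  0.1372]
side rim_right 0.57 [215. 228.] [0.537  0.1554 0.1418]
side vial_a 0.77 [142. 274.] [0.6674 0.2498 0.0186]
side vial_a 0.69 [216. 225.] [0.5378 0.1525 0.1469]
side tape 0.67 [398. 186.] [ 0.5313 -0.3767  0.016 ]
```

View pics/top0.png

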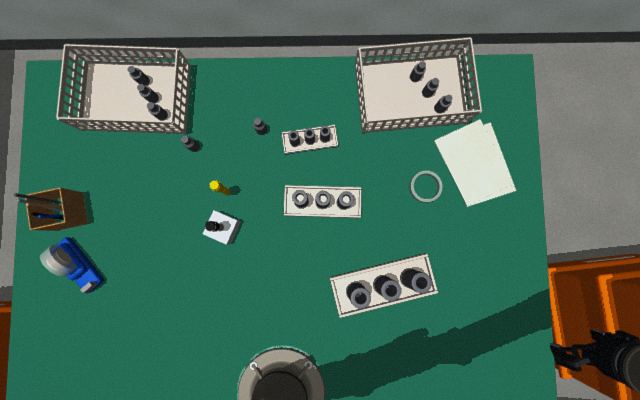

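View pics/side0.png

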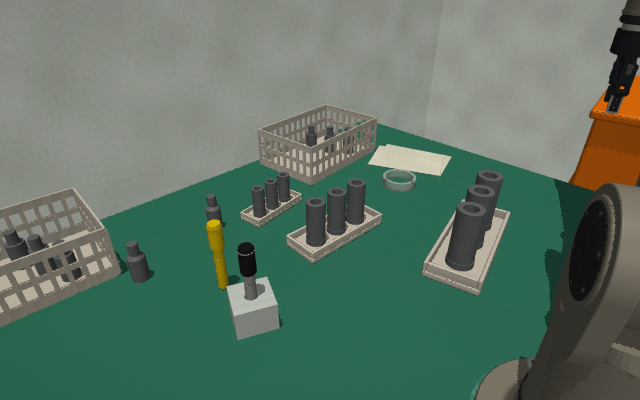

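The target tray is the middle one (rims near (297–350, 197) in top, 60 mm spacing). The black gauge stands in the stand at (214, 227) in top and (247, 260) in side. I'm moving towards the gauge now and will refine from there.

```bash
python3 -m pendant '[[0.085,0.024,-0.0173,0,0],[0.085,0.024,-0.0173,0,0],[0.085,0.024,-0.0173,0,0],[0.085,0.024,-0.0173,0,0],[0.085,0.024,-0.0173,0,0],[0.085,0.024,-0.0173,0,0],[0.085,0.024,-0.0173,0,0],[0.085,0.024,-0.0173,0,0],[0.085,0.024,-0.0173,0,0],[0.085,0.024,-0.0173,0,0],[0.085,0.024,-0.0173,0,0],[0.085,0.024,-0.0173,0,0]]' 40
python3 - <<'E'
from h import *
np.set_printoptions(precision=4,suppress=True)
print(bot.get_obs()["q"])
K,R,t=cam("wrist"); print("cam pos",-R.T@t,"axes",R)
print(K)
cs=[cam("top"),cam("side")]
for k,a,b in [("L",(297,198),(316,202)),("M",(324,196),(340,191)),("R",(350,197),(355,181)),("mark",(214,229),(246,283))]: print(k,tri(cs,[a,b]))
# gauge grip by black pixels near
for n,box in(("top",(200,215,225,240)),("side",(235,240,260,280))):
    im=cv2.imread(f"pics/{n}0.png"); x0,y0,x1,y1=box
    m=im[y0:y1,x0:x1].max(2)<45; ys,xs=np.nonzero(m); print(n,xs.mean()+x0,ys.mean()+y0,m.sum(),xs.min()+x0,xs.max()+x0,ys.min()+y0,ys.max()+y0)
E
```

```text
t: 2.0
eef_pos: [0.4066, -0.3685, 0.4049]
tool_rot: [0.0, 0.99, 0.139, 0.0]
contact_force: [1.4, -0.4, 0.3]
gripper_width: 0.994
grasp_force: 0.0
[ 0.7236  0.2749 -0.1216  1.8531  0.0389  1.0155 -0.7051]
cam pos [ 0.4863 -0.346   0.3741] axes [[ 0.2767 -0.9609  0.0012]
 [-0.9107 -0.2618  0.3195]
 [-0.3067 -0.0895 -0.9476]]
[[320.9191   0.     320.5157]
 [  0.     320.9191 202.2112]
 [  0.       0.       1.    ]]
L [ 0.514  -0.0541  0.1134]
M [ 0.5169 -0.1246  0.1092]
R [ 0.5193 -0.1869  0.1076]
mark [0.4415 0.1662 0.0898]
top 212.5979381443299 225.659793814433 97 206 222 222 230
side 246.6986027944112 259.6007984031936 501 238 256 242 276
```

```bash
python3 -m pendant '[[0.085,0.015,-0.024,0,0],[0.085,0.015,-0.024,0,0],[0.085,0.015,-0.024,0,0],[0.085,0.015,-0.024,0,0],[0.085,0.015,-0.024,0,0],[0.085,0.015,-0.024,0,0],[0.085,0.015,-0.024,0,0],[0.085,0.015,-0.024,0,0],[0.085,0,0,0,0]]'
python3 - <<'E'
from h import *
np.set_printoptions(precision=4,suppress=True)
c=cam("wrist"); im,d=bot.read_camera("wrist"); cv2.imwrite("pics/w1.png",im); np.savez("w1.npz",d=d,K=c[0],R=c[1],t=c[2])
for k in("rim_left","rim_middle","rim_right"):
    for r in bot.pinpoint(k,"wrist")[:3]: print(k,round(r["score"],2),np.round(r["at"],1),onplane(c,r["at"],.11))
E
```

```text
t: 2.75
eef_pos: [0.4698, -0.1463, 0.4052]
tool_rot: [-0.001, 0.99, 0.143, 0.001]
contact_force: [-0.2, -0.1, 0.6]
gripper_width: 0.994
grasp_force: 0.0
rim_left 0.71 [232.6 107.9] [ 0.52  -0.059  0.11 ]
rim_middle 0.6 [302.8 131.8] [ 0.5179 -0.1172  0.11  ]
rim_middle 0.24 [307.2 122.5] [ 0.526  -0.1186  0.11  ]
rim_right 0.62 [372.4 154. ] [ 0.5169 -0.1773  0.11  ]
```

View pics/w1.png

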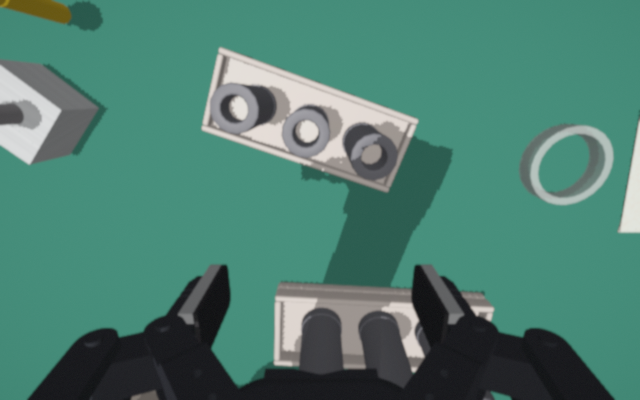

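Bores at (238,107), (306,131), (372,154). The rims show clearly and match the estimate. On to the gauge.

```bash
python3 -m pendant '[[0.085,0.0056,-0.029,0,0],[0.085,0.0056,-0.029,0,0],[0.085,0.0056,-0.029,0,0],[0.085,0.0056,-0.029,0,0],[0.085,0.0056,-0.029,0,0],[0.085,0.0056,-0.029,0,0],[0.085,0.0056,-0.029,0,0],[0.085,0,0,0,0]]'
cat > look.py <<'E'
from h import *
def cloud(c,d):
    K,R,t=c; v,u=np.mgrid[0:400,0:640]; p=np.stack([(u-K[0,2])/K[0,0]*d,(v-K[1,2])/K[1,1]*d,d],-1); return (p-t)@R
def circ(P,r=None):
    x,y=P[:,0],P[:,1]; s=np.linalg.lstsq(np.c_[2*x,2*y,np.ones(len(x))],x*x+y*y,rcond=None)[0]; return s[:2],np.sqrt(s[2]+s[0]**2+s[1]**2)
E
python3 - <<'E'
from look import *
np.set_printoptions(precision=4,suppress=True)
z=np.load("w1.npz"); W=cloud((z["K"],z["R"],z["t"]),z["d"])
for g in((.519,-.06),(.518,-.118),(.517,-.178)):
    m=(np.hypot(W[...,0]-g[0],W[...,1]-g[1])<.03)&(W[...,2]>.1)&(W[...,2]<.125)&(z["d"]>0)
    P=W[m]; (e,r)=cv2.minEnclosingCircle(P[:,:2].astype(np.float32)*1000); print(m.sum(),np.array(e),r,"mean",P.mean(0),"zmed",np.median(P[:,2]))
c=cam("wrist"); im,d=bot.read_camera("wrist"); cv2.imwrite("pics/w2.png",im)
W=cloud(c,d); m=(np.hypot(W[...,0]-.44,W[...,1]-.155)<.05)&(W[...,2]>.09)&(d>0)
P=W[m]; print(m.sum(),P.mean(0),np.percentile(P,[1,50,99],axis=0))
T=P[P[:,2]>np.percentile(P[:,2],99)-.006]; print("top",len(T),T.mean(0),cv2.minEnclosingCircle(T[:,:2].astype(np.float32)*1000))
for k in("rod_mark","gauge","stand"):
    for r in bot.pinpoint(k,"wrist")[:3]: print(k,round(r["score"],2),np.round(r["at"],1),onplane(c,r["at"],.085))
E
```

```text
t: 3.62
eef_pos: [0.4494, 0.058, 0.4051]
tool_rot: [-0.001, 0.99, 0.142, 0.001]
contact_force: [0.7, -0.2, -0.1]
gripper_width: 0.996
grasp_force: 0.0
1583 [519.5419 -59.9975] 19.936979293823242 mean [ 0.5202 -0.0603  0.1091] zmed 0.10961553260337359
1383 [ 516.918  -119.6081] 19.97235107421875 mean [ 0.5175 -0.1195  0.1095] zmed 0.10975004679777259
1368 [ 514.5895 -179.3641] 19.88396453857422 mean [ 0.5153 -0.1788  0.1093] zmed 0.10976761035031474
9942 [0.4427 0.1244 0.2705] [[0.4269 0.106  0.1104]
 [0.4426 0.12   0.2974]
 [0.4602 0.1661 0.3153]]
top 1241 [0.443  0.1236 0.3125] ((442.1917724609375, 124.31949615478516), 7.126117706298828)
rod_mark 0.78 [248.9  43. ] [0.5507 0.1485 0.085 ]
rod_mark 0.57 [216.8 157.8] [0.45   0.1564 0.085 ]
gauge 0.91 [260.4  57.7] [0.5426 0.1371 0.085 ]
gauge 0.73 [232.3 145.8] [0.4647 0.145  0.085 ]
stand 0.61 [236.6 145.7] [0.4659 0.1413 0.085 ]
```

View pics/w2.png

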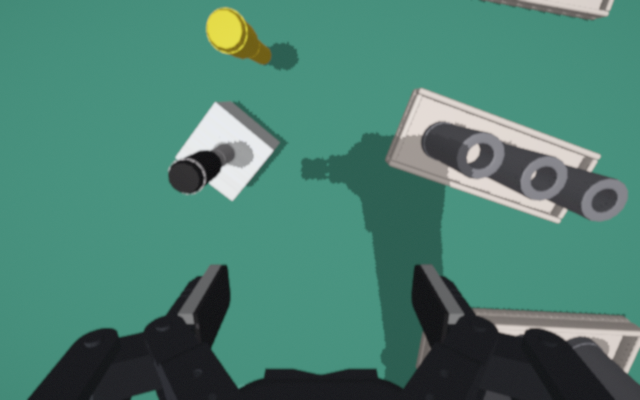

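The gauge grip's top is the black disc at (186,176), and the stand is at (228,150). Next I fit the grip top from this depth view.

```bash
python3 - <<'E'
from look import *
np.set_printoptions(precision=4,suppress=True)
c=cam("wrist"); im,d=bot.read_camera("wrist"); W=cloud(c,d)
m=(np.hypot(W[...,0]-.44,W[...,1]-.155)<.06)&(W[...,2]>.1)&(W[...,2]<.19)&(d>0); P=W[m]
zt=np.percentile(P[:,2],95); T=P[P[:,2]>zt-.004]; print(zt,len(T),T.mean(0),cv2.minEnclosingCircle(T[:,:2].astype(np.float32)*1000))
S=W[(np.abs(W[...,2]-.055)<.004)&(np.hypot(W[...,0]-.44,W[...,1]-.155)<.07)]; print(cv2.minAreaRect(S[:,:2].astype(np.float32)*1000),np.median(S[:,2]))
p=bot.get_obs(); q=np.array(p["tool_rot"]); g=cv2.minEnclosingCircle(T[:,:2].astype(np.float32))[0]
from scipy.spatial.transform import Rotation as Ro
Rt=Ro.from_quat(q[[1,2,3,0]]); print("tool delta",Rt.inv().apply([g[0]-p["eef_pos"][0],g[1]-p["eef_pos"][1],0.2845-p["eef_pos"][2]]),Rt.as_matrix())
E
```

```text
0.15527429336808118 887 [0.4489 0.1574 0.1542] ((448.2584228515625, 157.80299377441406), 12.290220260620117)
((447.7464294433594, 158.45938110351562), (70.31452941894531, 71.13129425048828), 65.6531982421875) 0.05487760218699636
tool delta [ 0.0272 -0.1024  0.12  ] [[ 0.962   0.2729 -0.0002]
 [ 0.2729 -0.962  -0.0006]
 [-0.0004  0.0005 -1.    ]]
```

```bash
python3 -m pendant '[[0.085,0.0054,-0.0204,0,0],[0.085,0.0054,-0.0204,0,0],[0.085,0.0054,-0.0204,0,0],[0.085,0.0054,-0.0204,0,0],[0.085,0.0054,-0.0204,0,0],[0.085,0,0,0.02,0],[0.085,0,0,0.025,0],[0.085,0,0,0.025,0],[0.085,0,0,0.025,0],[0.085,0,0,0.015,0],[0.085,0,0,0.008,0],[0.085,0,0,0,0]]'; python3 -m pendant '[[0.02,0,0,0,0],[0.02,0,0,0,0],[0.02,0,0,0,0],[0.02,0,0,0,0],[0.02,0,0,0,0],[0.02,0,0,0,0],[0.02,0,0,0,0],[0.02,0,0,0,0]]' 50
```

```text
t: 4.87
eef_pos: [0.4475, 0.158, 0.2851]
tool_rot: [0.001, 0.99, 0.138, -0.002]
contact_force: [-0.9, 0.9, 0.0]
gripper_width: 0.995
grasp_force: 0.0
t: 5.53
eef_pos: [0.4478, 0.1594, 0.287]
tool_rot: [0.0, 0.99, 0.139, 0.0]
contact_force: [0.5, -1.4, 1.7]
gripper_width: 0.288
grasp_force: 48.9
```

```bash
python3 -m pendant '[[0.02,0,0,-0.01,0],[0.02,0,0,-0.015,0],[0.02,0,0,-0.02,0],[0.02,0,0,-0.025,0],[0.02,0,0,-0.025,0],[0.02,0,0,-0.025,0],[0.02,0,0,-0.01,0]]'; python3 -m pendant '[[0.02,0.0005,0.013,0,0],[0.02,0.001,0.025,0,0],[0.02,0.001,0.025,0,0],[0.02,0.001,0.025,0,0],[0.02,0.001,0.025,0,0],[0.02,0.001,0.025,0,0],[0.02,0.001,0.025,0,0],[0.02,0.001,0.025,0,0],[0.02,0.001,0.025,0,0],[0.02,0.0005,0.013,0,0],[0.02,0,0,0,0],[0.02,0,0,0,0]]'
python3 - <<'E'
from look import *
np.set_printoptions(precision=4,suppress=True)
o=bot.get_obs(); print(o["eef_pos"],o["tool_rot"],o["q"])
c=cam("wrist"); im,d=bot.read_camera("wrist"); cv2.imwrite("pics/w3.png",im); print(bot.pinpoint("rod_tip","wrist")[:2])
cs=cam("side"); im,d=bot.read_camera("side"); cv2.imwrite("pics/s3.png",cv2.resize(im[60:260,220:460],(720,600)))
print(bot.pinpoint("rod_tip","side")[:2],bot.pinpoint("rod_mark","side")[:2])
E
```

```text
t: 6.12
eef_pos: [0.4478, 0.16, 0.4202]
tool_rot: [-0.0, 0.99, 0.14, 0.002]
contact_force: [0.4, 0.1, -1.3]
gripper_width: 0.288
grasp_force: 49.5
t: 7.12
eef_pos: [0.5184, -0.0552, 0.4162]
tool_rot: [-0.0, 0.99, 0.139, -0.001]
contact_force: [0.0, 0.7, -1.2]
gripper_width: 0.286
grasp_force: 49.4
[ 0.5184 -0.0552  0.4162] [-0.0004  0.9903  0.139  -0.0006] [ 0.2918  0.2366 -0.3557  1.8868  0.0941  1.0357 -1.395 ]
[{'at': [151.9, 88.9], 'score': 0.94}, {'at': [596.6, 214.8], 'score': 0.61}]
[{'at': [221.5, 289.1], 'score': 0.84}, {'at': [315.0, 189.1], 'score': 0.83}] [{'at': [309.0, 156.4], 'score': 0.71}, {'at': [217.4, 256.4], 'score': 0.69}]
```

View pics/w3.png

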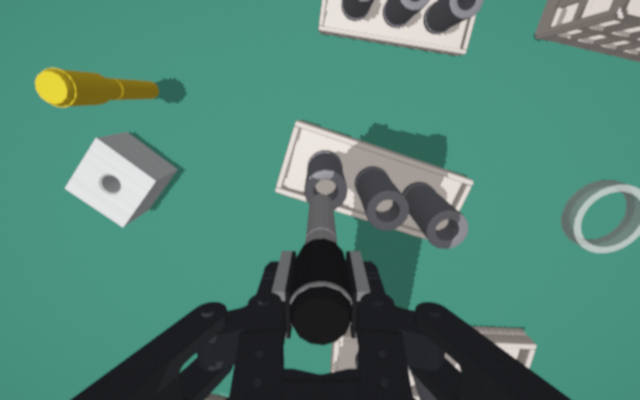

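View pics/s3.png

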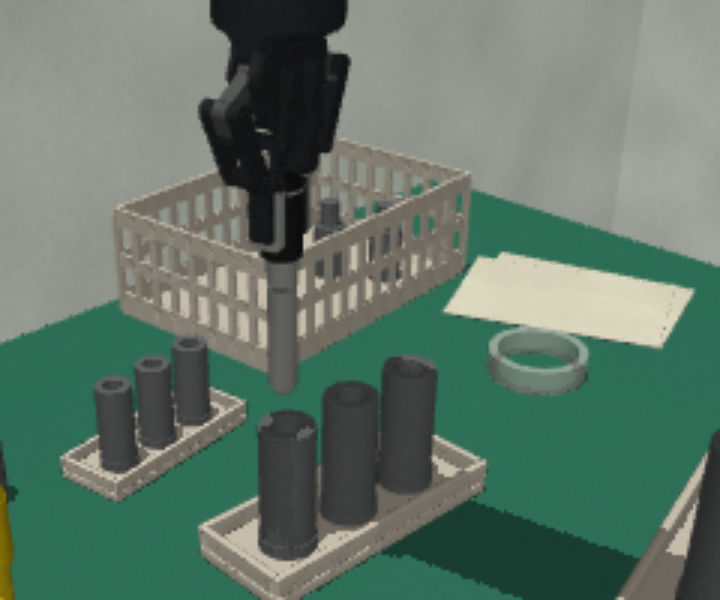

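The gauge hangs straight in the grip, with its tip just above the left bottle (side crop: tip at (284,390), rim at (287,425)). I'll fit the rod axis and the rim in the wrist depth.

```bash
cat > fit.py <<'E'
from look import *
from scipy.optimize import least_squares
from scipy.spatial.transform import Rotation as Ro
def go(tgt):
    o=bot.get_obs(); p=o["eef_pos"]; q=np.array(o["tool_rot"]); Rt=Ro.from_quat(q[[1,2,3,0]])
    c=cam("wrist"); im,d=bot.read_camera("wrist"); W=cloud(c,d)
    m=(np.hypot(W[...,0]-p[0],W[...,1]-p[1])<.02)&(W[...,2]>p[2]-.265)&(W[...,2]<p[2]-.190)&(d>0); P=W[m]
    if len(P)>30:
        z0=p[2]-.277 # tip
        f=lambda s:np.hypot(P[:,0]-s[0]-s[2]*(P[:,2]-z0),P[:,1]-s[1]-s[3]*(P[:,2]-z0))-.0095
        s=least_squares(f,[p[0],p[1],0,0],loss="soft_l1",f_scale=.0005).x
        print("n",len(P),"tip",s[:2],"tilt",s[2:],"rms",np.sqrt((f(s)**2).mean()),"zmin",P[:,2].min(),"tip-tcp tool",Rt.inv().apply([s[0]-p[0],s[1]-p[1],0]))
        print("move tool",Rt.inv().apply([tgt[0]-s[0],tgt[1]-s[1],0]))
    print("tcp",p,"F",o["contact_force"])
    for g in((.5195,-.06),(.5169,-.1196),(.5146,-.1794)):
        m=(np.hypot(W[...,0]-g[0],W[...,1]-g[1])<.026)&(abs(W[...,2]-.11)<.005)&(d>0); 
        if m.sum()>200: P=W[m]; print("rim",m.sum(),cv2.minEnclosingCircle(P[:,:2].astype(np.float32)*1000))
E
python3 -c "
from fit import *
np.set_printoptions(precision=4,suppress=True); go((.5195,-.06))"
```

```text
n 1093 tip [ 0.5175 -0.0548] tilt [0.0048 0.0018] rms 0.00025439344122157854 zmin 0.15176014277276637 tip-tcp tool [-0.0011  0.0005 -0.    ]
move tool [ 0.0005  0.0056 -0.    ]
tcp [ 0.5184 -0.054   0.4167] F [ 1.2446  0.2352 -2.9988]
rim 824 ((519.812255859375, -59.57583236694336), 19.892427444458008)
rim 1043 ((517.1485595703125, -119.20233917236328), 20.051408767700195)
rim 1024 ((514.4332885742188, -179.3753204345703), 20.267616271972656)
```

```bash
python3 -m pendant '[[0.02,0.0008,0.0054,0,0],[0.02,0,0,0.01,0],[0.02,0,0,0.005,0],[0.02,0,0,0,0],[0.02,0,0,0,0]]'
python3 -c "
from fit import *
np.set_printoptions(precision=4,suppress=True); go((.5196,-.0599)); go((.5196,-.0599))"
```

```text
t: 7.83
eef_pos: [0.5207, -0.0603, 0.4009]
tool_rot: [-0.0, 0.99, 0.139, -0.001]
contact_force: [0.6, -0.2, -0.9]
gripper_width: 0.287
grasp_force: 49.5
n 1096 tip [ 0.5193 -0.0611] tilt [0.0056 0.0011] rms 0.0002602749789892236 zmin 0.13622018272593503 tip-tcp tool [-0.0015  0.0004  0.    ]
move tool [ 0.0006 -0.0011 -0.    ]
tcp [ 0.5207 -0.0603  0.4009] F [ 0.5955 -0.2114 -0.9226]
rim 894 ((519.8863525390625, -59.45232009887695), 19.916656494140625)
rim 1159 ((517.2152099609375, -119.26097106933594), 20.02028465270996)
rim 1129 ((514.7238159179688, -179.31825256347656), 20.1015682220459)
n 1099 tip [ 0.5197 -0.0611] tilt [0.0052 0.002 ] rms 0.000251896027926735 zmin 0.13634806611686728 tip-tcp tool [-0.0013  0.0005  0.    ]
move tool [ 0.0002 -0.0012  0.    ]
tcp [ 0.5209 -0.0602  0.4013] F [ 0.1705 -0.2518 -1.8468]
rim 886 ((519.8515625, -59.73007583618164), 19.902101516723633)
rim 1143 ((517.3291625976562, -119.23609924316406), 19.798725128173828)
rim 1136 ((514.6979370117188, -179.4113311767578), 20.216754913330078)
```

```bash
cat > chk.py <<'E'
import sys
from station import bot
o=bot.get_obs(); f=o["contact_force"]; print("t %.2f z %.4f tip %.4f F %.1f %.1f %.1f"%(o["t"],o["eef_pos"][2],o["eef_pos"][2]-.277,*f))
sys.exit(1 if f[2]>float(sys.argv[1]) or max(abs(f[0]),abs(f[1]))>15 else 0)
E
python3 -m pendant '[[0.02,0.0007,-0.0012,0,0],[0.02,0,0,0.005,0],[0.02,0,0,0.004,0],[0.02,0,0,0.003,0],[0.02,0,0,0,0]]' >/dev/null && python3 chk.py 8 && python3 -m pendant '[[0.02,0,0,0.003,0],[0.02,0,0,0.002,0],[0.02,0,0,0,0]]' >/dev/null && python3 chk.py 8 && python3 -m pendant '[[0.02,0,0,0.003,0],[0.02,0,0,0.002,0],[0.02,0,0,0,0]]' >/dev/null && python3 chk.py 8
```

```text
t 8.35 z 0.3888 tip 0.1118 F -0.8 -0.3 -1.1
t 8.60 z 0.3842 tip 0.1072 F -0.0 0.4 -1.7
t 8.85 z 0.3792 tip 0.1022 F -0.5 0.1 -1.4
```

```bash
P="python3 -m pendant"; (set -e; exec 3>/dev/null
$P '[[0.02,0,0,0.003,0],[0.02,0,0,0,0]]' >&3; python3 chk.py 9.5
$P '[[0.02,0,0,0.003,0],[0.02,0,0,0,0]]' >&3; python3 chk.py 9.5
$P '[[0.02,0,0,0.003,0],[0.02,0,0,0,0]]' >&3; python3 chk.py 9.5
$P '[[0.02,0,0,0.002,0],[0.02,0,0,0,0]]' >&3; python3 chk.py 9.5
$P '[[0.02,0,0,0.002,0],[0.02,0,0,0,0]]' >&3; python3 chk.py 9.5
$P '[[0.02,0,0,0.002,0],[0.02,0,0,0,0]]' >&3; python3 chk.py 9.5
$P '[[0.02,0,0,0.002,0],[0.02,0,0,0,0]]' >&3; python3 chk.py 9.5
$P '[[0.02,0,0,0.002,0],[0.02,0,0,0,0]]' >&3; python3 chk.py 9.5
$P '[[0.02,0,0,0.002,0],[0.02,0,0,0,0]]' >&3; python3 chk.py 9.5
$P '[[0.02,0,0,0.002,0],[0.02,0,0,0,0]]' >&3; python3 chk.py 9.5
$P '[[0.02,0,0,0.002,0],[0.02,0,0,0,0]]' >&3; python3 chk.py 9.5
$P '[[0.02,0,0,0.002,0],[0.02,0,0,0,0]]' >&3; python3 chk.py 9.5
)
```

```text
t 9.02 z 0.3762 tip 0.0992 F -0.5 -0.0 -2.2
t 9.18 z 0.3732 tip 0.0962 F -1.6 0.1 -0.9
t 9.35 z 0.3702 tip 0.0932 F -0.2 -0.0 -1.7
t 9.52 z 0.3684 tip 0.0914 F -1.0 -0.1 -1.7
t 9.68 z 0.3664 tip 0.0894 F -1.4 0.3 -1.7
t 9.85 z 0.3644 tip 0.0874 F -1.7 -0.2 -1.9
t 10.02 z 0.3628 tip 0.0858 F -1.6 -0.2 2.8
t 10.18 z 0.3611 tip 0.0841 F -2.8 0.3 6.5
t 10.35 z 0.3593 tip 0.0823 F -2.4 1.3 7.0
t 10.52 z 0.3573 tip 0.0803 F -3.2 0.1 7.1
t 10.68 z 0.3554 tip 0.0784 F -3.8 -0.1 7.8
t 10.85 z 0.3534 tip 0.0764 F -2.5 0.2 7.1
```

```bash
P="python3 -m pendant"; (set -e; exec 3>/dev/null
$P '[[0.02,-0.0006,0,0.002,0],[0.02,0,0,0,0]]' >&3; python3 chk.py 10
$P '[[0.02,0,0,0.002,0],[0.02,0,0,0,0]]' >&3; python3 chk.py 10
$P '[[0.02,0,0,0.002,0],[0.02,0,0,0,0]]' >&3; python3 chk.py 10
$P '[[0.02,0,0,0.002,0],[0.02,0,0,0,0]]' >&3; python3 chk.py 10
$P '[[0.02,0,0,0.002,0],[0.02,0,0,0,0]]' >&3; python3 chk.py 10
$P '[[0.02,0,0,0.002,0],[0.02,0,0,0,0]]' >&3; python3 chk.py 10
$P '[[0.02,0,0,0.002,0],[0.02,0,0,0,0]]' >&3; python3 chk.py 10
$P '[[0.02,0,0,0.002,0],[0.02,0,0,0,0]]' >&3; python3 chk.py 10
$P '[[0.02,0,0,0.002,0],[0.02,0,0,0,0]]' >&3; python3 chk.py 10
$P '[[0.02,0,0,0.002,0],[0.02,0,0,0,0]]' >&3; python3 chk.py 10
$P '[[0.02,0,0,0.002,0],[0.02,0,0,0,0]]' >&3; python3 chk.py 10
$P '[[0.02,0,0,0.002,0],[0.02,0,0,0,0]]' >&3; python3 chk.py 10
$P '[[0.02,0,0,0.002,0],[0.02,0,0,0,0]]' >&3; python3 chk.py 10
$P '[[0.02,0,0,0.002,0],[0.02,0,0,0,0]]' >&3; python3 chk.py 10
$P '[[0.02,0,0,0.002,0],[0.02,0,0,0,0]]' >&3; python3 chk.py 10
$P '[[0.02,0,0,0.002,0],[0.02,0,0,0,0]]' >&3; python3 chk.py 10
$P '[[0.02,0,0,0.002,0],[0.02,0,0,0,0]]' >&3; python3 chk.py 10
$P '[[0.02,0,0,0.002,0],[0.02,0,0,0,0]]' >&3; python3 chk.py 10
$P '[[0.02,0,0,0.002,0],[0.02,0,0,0,0]]' >&3; python3 chk.py 10
$P '[[0.02,0,0,0.002,0],[0.02,0,0,0,0]]' >&3; python3 chk.py 10
)
```

```text
t 11.02 z 0.3514 tip 0.0744 F -1.8 0.4 5.9
t 11.18 z 0.3494 tip 0.0724 F -2.8 0.5 6.6
t 11.35 z 0.3474 tip 0.0704 F -2.4 0.1 7.3
t 11.52 z 0.3454 tip 0.0684 F -2.1 1.0 7.2
t 11.68 z 0.3434 tip 0.0664 F -2.5 -0.1 7.3
t 11.85 z 0.3414 tip 0.0644 F -2.8 0.0 6.7
t 12.02 z 0.3395 tip 0.0625 F -3.7 0.7 7.8
t 12.18 z 0.3375 tip 0.0605 F -2.2 0.6 7.9
t 12.35 z 0.3355 tip 0.0585 F -3.1 -0.3 7.9
t 12.52 z 0.3334 tip 0.0564 F -2.1 0.9 8.1
t 12.68 z 0.3314 tip 0.0544 F -2.5 -0.2 7.6
t 12.85 z 0.3294 tip 0.0524 F -3.6 0.4 7.7
t 13.02 z 0.3274 tip 0.0504 F -2.9 0.6 8.8
t 13.18 z 0.3254 tip 0.0484 F -3.2 1.2 7.9
t 13.35 z 0.3234 tip 0.0464 F -2.4 0.4 8.5
t 13.52 z 0.3214 tip 0.0444 F -2.7 0.4 8.8
t 13.68 z 0.3194 tip 0.0424 F -2.7 0.4 7.9
t 13.85 z 0.3174 tip 0.0404 F -3.4 0.6 8.3
t 14.02 z 0.3154 tip 0.0384 F -2.8 1.0 8.9
t 14.18 z 0.3134 tip 0.0364 F -3.1 0.8 9.3
```

```bash
P="python3 -m pendant"; (set -e; exec 3>/dev/null
$P '[[0.02,0,0,0.0015,0],[0.02,0,0,0,0]]' >&3; python3 chk.py 11
$P '[[0.02,0,0,0.0015,0],[0.02,0,0,0,0]]' >&3; python3 chk.py 11
$P '[[0.02,0,0,0.0015,0],[0.02,0,0,0,0]]' >&3; python3 chk.py 11
$P '[[0.02,0,0,0.0015,0],[0.02,0,0,0,0]]' >&3; python3 chk.py 11
$P '[[0.02,0,0,0.0015,0],[0.02,0,0,0,0]]' >&3; python3 chk.py 11
$P '[[0.02,0,0,0.0015,0],[0.02,0,0,0,0]]' >&3; python3 chk.py 11
)
```

```text
t 14.35 z 0.3119 tip 0.0349 F -3.7 0.8 7.7
t 14.52 z 0.3104 tip 0.0334 F -3.1 -0.5 8.0
t 14.68 z 0.3089 tip 0.0319 F -4.1 0.9 8.1
t 14.85 z 0.3076 tip 0.0306 F -4.1 0.1 11.1
```

```bash
python3 -m pendant '[[0.02,0,0,0.001,0],[0.02,0,0,0,0],[0.02,0,0,0,0]]'; python3 - <<'E'
from look import *
c=cam("side"); im,d=bot.read_camera("side"); cv2.imwrite("pics/s4.png",cv2.resize(im[130:230,280:380],(600,600),interpolation=cv2.INTER_CUBIC))
im,d=bot.read_camera("wrist"); cv2.imwrite("pics/w4.png",cv2.resize(im[130:290,220:420],(750,600),interpolation=cv2.INTER_CUBIC))
E
```

```text
t: 15.1
eef_pos: [0.521, -0.059, 0.3069]
tool_rot: [0.0, 0.99, 0.139, 0.001]
contact_force: [-5.3, -0.4, 12.1]
gripper_width: 0.286
grasp_force: 50.8
```

View pics/s4.png

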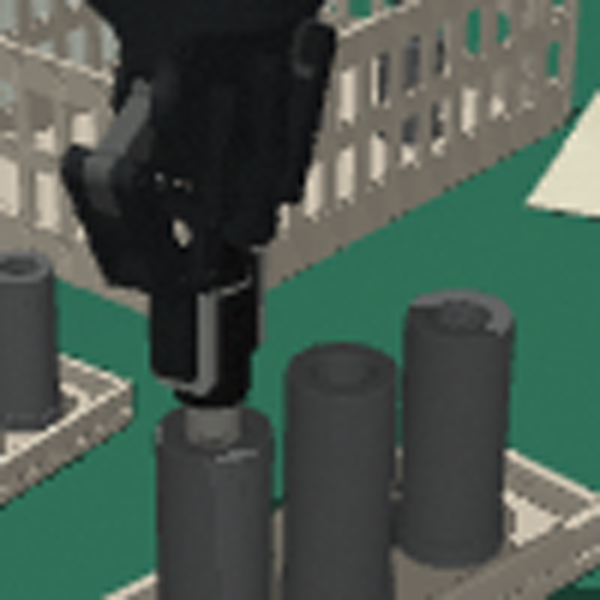

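View pics/w4.png

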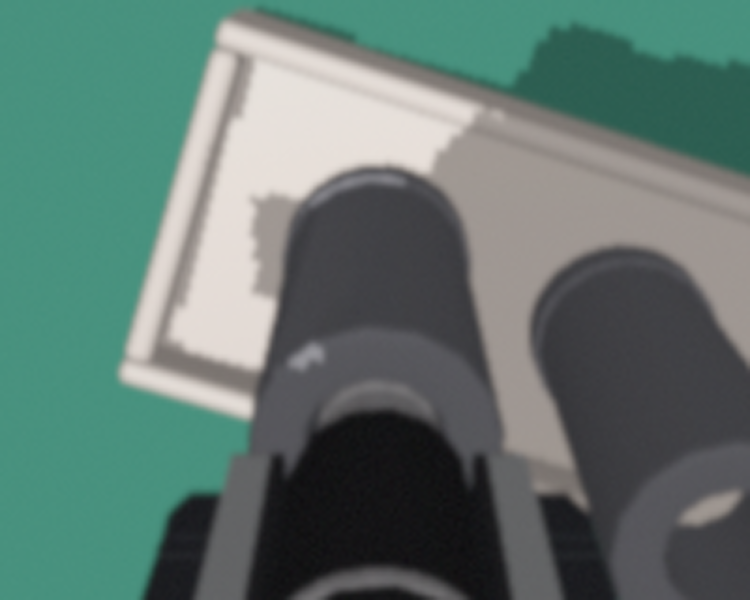

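```bash
python3 -m pendant '[[0.02,-0.001,0,0,0],[0.02,0,0,0,0]]' | grep -E "eef|contact"; python3 chk.py 13.5 &&  python3 -m pendant '[[0.02,0,0,0.001,0],[0.02,0,0,0,0],[0.02,0,0,0,0]]'| grep -E "eef|contact"; python3 chk.py 14
```

```text
eef_pos: [0.5205, -0.0591, 0.3072]
contact_force: [-2.5, 0.9, 12.5]
t 15.37 z 0.3072 tip 0.0302 F -2.5 0.9 12.5
eef_pos: [0.5206, -0.059, 0.3064]
contact_force: [-4.3, 1.8, 13.1]
t 15.62 z 0.3064 tip 0.0294 F -4.3 1.8 13.1
```

```bash
python3 -m pendant '[[0.02,0,0,-0.002,0],[0.02,0,0,-0.002,0],[0.02,0,0,-0.001,0],[0.02,0,0,0,0],[0.02,0,0,0,0]]'| grep -E "eef|contact"; python3 -m pendant '[[0.02,0,0,-0.001,0],[0.02,0,0,0,0],[0.02,0,0,0,0]]' | grep -E "eef|contact"
```

```text
eef_pos: [0.5203, -0.0592, 0.3103]
contact_force: [0.2, 0.8, 4.4]
eef_pos: [0.5201, -0.0593, 0.3108]
contact_force: [0.3, -0.2, 3.8]
```

```bash
python3 -m pendant '[[0.02,0,0,-0.001,0],[0.02,0,0,-0.001,0],[0.02,0,0,0,0],[0.02,0,0,0,0]]'| grep -E "eef|contact"; python3 chk.py 2 && python3 -m pendant '[[0.03,0,0,0,0],[0.035,0,0,0,0],[0.04,0,0,0,0],[0.06,0,0,0,0],[0.085,0,0,0,0],[0.085,0,0,0,0],[0.085,0,0,0,0],[0.085,0,0,0,0]]' && python3 -m pendant '[[0.085,0,0,-0.01,0],[0.085,0,0,-0.02,0],[0.085,0,0,-0.03,0],[0.085,0,0,-0.03,0],[0.085,-0.01,0,-0.02,0],[0.085,-0.01,0,0,0],[0.085,0,0,0,0],[0.085,0,0,0,0]]'
python3 - <<'E'
from look import *
np.set_printoptions(precision=4,suppress=True)
c=cam("wrist"); im,d=bot.read_camera("wrist"); W=cloud(c,d); cv2.imwrite("pics/w5.png",im)
m=(np.hypot(W[...,0]-.5195,W[...,1]+.06)<.03)&(W[...,2]>.12)&(W[...,2]<.21)&(d>0); P=W[m]
zt=np.percentile(P[:,2],95); T=P[P[:,2]>zt-.004]; print("grip top z",np.median(T[:,2]),zt,"expect .180",cv2.minEnclosingCircle(T[:,:2].astype(np.float32)*1000))
c=cam("side"); im,d=bot.read_camera("side"); cv2.imwrite("pics/s5.png",cv2.resize(im[120:220,280:380],(600,600),interpolation=cv2.INTER_CUBIC))
E
```

```text
eef_pos: [0.5196, -0.0595, 0.3125]
contact_force: [0.9, 0.2, 0.1]
t 16.62 z 0.3125 tip 0.0355 F 0.9 0.2 0.1
t: 17.28
eef_pos: [0.5197, -0.0594, 0.3127]
tool_rot: [0.0, 0.99, 0.139, -0.0]
contact_force: [0.1, 0.2, 0.0]
gripper_width: 0.998
grasp_force: 0.0
t: 17.95
eef_pos: [0.4999, -0.0652, 0.4225]
tool_rot: [0.0, 0.99, 0.139, -0.0]
contact_force: [-0.3, -0.2, -0.6]
gripper_width: 0.997
grasp_force: 0.0
grip top z 0.17944014661278254 0.18046829035081438 expect .180 ((519.8263549804688, -60.045692443847656), 12.282329559326172)
```

View pics/s5.png

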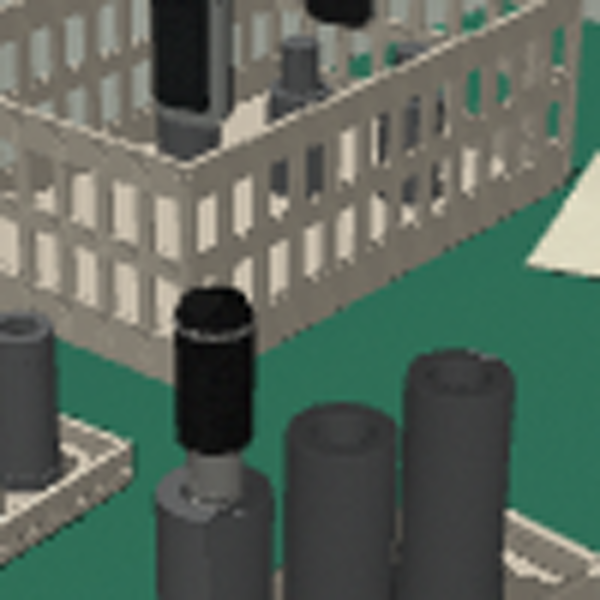

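The gauge stands released and upright in the left bottle. The grip top is at z 0.180, as expected for the groove level with the rim, and the groove shows at the rim (about (215,500)).

```bash
python3 -c "
from station import bot
print(bot.hand_in())"
```

```text
the job is handed in; nothing more can be done
None
```

I handed the job in with the gauge released and upright in the tray's left (+y) bottle. Its piston bottomed with the groove level with the rim, so that is the full-depth bottle. I kept the push below the cushion's stop (about 15 N of its 22 N), and the hand-in returned no verdict.

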